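Go / no-go test of two display stands with a slot gauge

ROBOT

A 6-joint arm with a two-finger parallel gripper is mounted at the origin on the work surface. World frame = base frame: x ahead of the robot, y to its left, z up, the work surface at z = 0. Lengths are in m, angles in degrees, forces in N, time in s.
With the tool pointing down it reaches from about 0.35 to 0.975 m from the base axis. Payload 17.4 kg.
Tool frame: the origin (TCP) lies between the finger pads; the fingertips stand 19 mm ahead of it and the grasp point (between the pads) is the TCP; z points along the fingers, y is the direction in which the jaws open and shut (so a half turn about z gives the same grasp; the last joint's range is limited). The gripper opens to 85 mm and grips with 20 to 120 N. Pads are 22 mm wide; open, the fingers measure 114 mm over their backs; the gripper's body (76 mm by 85 mm) begins 54 mm behind the grasp point. The pads swing forward as they close: fully open they stand 13 mm farther back than shut.
Start: joints at [-71.093, 6.646, 82.598, -0, 90.757, -2.166], TCP at [0.243, -0.63, 0.25] pointing down, gripper open.
Joint ranges: [-162.19, 162.19], [-47.58, 125.68], [4.15, 143.07], [-65.23, 245.23], [0.69, 171.88], [-170.13, 170.13]. Speed limits (degrees/s): [108.29, 108.29, 127.2, 180, 180, 180].

INTERFACE

Orientations are given as a 3x3 rotation matrix whose columns are the frame's x, y, z axes.
In Python, from plant import sensors, camera, get_calibration, finish_job gives the robot as it stands.
- The arm moves only by the tool apply_moves, never from a script. Its arguments are lists of equal length, an entry for each row: "linear": the shift along the tool's x, y, z in cm, a list of three; "roll": the turn about the tool's z in rad; "grip": the finger opening in cm, from 0 to 8.54. In form: {"linear": [[x, y, z], ...], "roll": [roll, ...], "grip": [grip, ...]}. A call has 1 to 12 rows; each row is the pose to reach, as a shift and turn from the pose commanded when the call began, along the tool's axes at that moment; what a row does not reach only later rows make up. A row lasts 1/12 s, in which the tool goes at most 41.7 mm and 7.16 degrees, less where a joint would pass 70% of its speed; a pose out of reach is approached as far as the arm can. A call with a gripper value outside its range is refused whole. The fingers move at their own pace and stop on an object; "force" is the grip in N (left out, the last holds). Time passes only in rows, so rows that repeat a pose let the fingers close. It gives the time, the measured TCP pose, the force and the opening at its end, in the units of the state.
- sensors.get_obs(): the state, without advancing time (a new reading comes with each control period).
- camera(name): name is "scene" or "top" or "wrist"; returns the picture (384x512x3 uint8, red, green, blue); there is no depth.
- get_calibration(name): a dict with "fov_y" (degrees; the focal length in pixels is half the picture's height over the tangent of half this angle, whatever the lens; pixels are square), "cx", "cy" (the principal point, pixels), "world_to_cam" (4x4, takes a point from world to camera coordinates). Camera axes: x right, y up, looking along -z (the intrinsics and any distortion apply to the point x, -y, -z); pixel columns grow to the right and rows downward; lengths in m; the calibration is good to about 2 mm. The wrist camera is an equidistant fisheye: a pixel r from the principal point sees the ray r / f radians off the axis. A picture is of the moment at which its call begins: read the wrist's pose just before it. get_calibration takes no time and is no camera call; for the wrist camera it gives the pose at the moment of the call.
- finish_job(): hands the job in, once; it reports no verdict.
The state is a dict: "time_s": time; "joints": joint angles; "joint_vel": joint speeds; "joint_efforts": joint torques, N m; "tcp_pos": TCP position; "tool_rot": TCP orientation; "wrist_force": force on the tool from outside, world axes, zero at the start; "moment": the same for the moment, N m; "grip_width": opening from 0.0 (shut) to 1.0 (fully open).
Only numpy, scipy, OpenCV 4.12 (cv2) and the standard library are available. Lean on these libraries where they do the work, as an engineer would, in place of code of your own. Each camera call takes 0.05 s, during which the arm holds its last target.

TASK

Two plywood display stands on the shop counter have to be tested with the slot gauge, the flat aluminium blade with a wooden handle that stands in the slim dark steel holder. Take the gauge by its handle, first try it in the narrow slot by pressing its nose lightly on the middle of the mouth for a moment, where it jams, and then slide it, still held, down into the middle of the wide slot until its flange rests on the stand. Let go and leave it standing there, at rest.

Things in the scene. Friction and masses are not known exactly. Their poses are not given: they have to be found in the camera images.
- gauge_handle (a point): Centre of the handle of the loose upright slot gauge (0.18 to 0.29 kg): a beech block 40 (x) x 28 (y) x 60 mm tall; grip it across y. z up, x along the blade's width, y through its thickness; both ways round are alike. At the start the blade hangs by its flange, 60 mm deep, in the 20 mm slot of a fixed dark steel holder (two plates 70 mm long, 85 mm high, 40 mm over both); the handle's top is at 151 mm.
- gauge_nose (a point): Middle of the gauge's nose, the lowest line of its aluminium blade, 96 mm below the handle's centre; axes as there. The blade is 50 (x) x 12 mm (y), nose half-round, and 60 mm long up to the underside of the flange, a plate 50 (x) x 52 (y) x 6 mm on which the handle stands.
- narrow_mouth (a point): Middle of the mouth of the narrow slot, level with the cheeks' tops; 8 mm wide, so the 12 mm blade jams, its nose sinking in about 2 mm. Fixed stand: two plywood cheeks, tops 85 mm above the table, 100 mm over both, on a grey board 130 x 120 mm. Slot along this point's x, 110 mm long, ends and top open, 70 mm deep; z up.
- wide_mouth (a point): Middle of the mouth of the wide slot, level with the cheeks' tops; 28 mm wide: the blade goes in, the flange does not. Fully home: flange on the cheeks, nose 60 mm below the mouth. Fixed stand: two plywood cheeks, tops 85 mm above the table, 100 mm over both, on a grey board 130 x 120 mm. Slot along this point's x, 110 mm long, ends and top open, 70 mm deep; z up.
There are look-alikes about, which are no part of the job. Leave any yellow look-alike of the part that bears narrow_mouth alone.

How it is judged:
By the outcome, as a careful person would: the job done as asked, in the order asked, and still so for the second after the job is handed in, with the robot touching nothing.
It also fails if it takes over 51 s, if anything falls off the work surface, if the arm or the gripper's body presses on something with over 40 N, if the wrist force passes 120 N, or if a joint passes its speed limit or range.

## Working session

There is one attempt and no reset: what is moved stays moved. The work goes in short steps, Python scripts to look and compute and a tool call to move; the robot and the scene stay as the last step left them, time stands still between calls to the robot, and variables do not carry over. Pictures are saved under pics/ and viewed, and the job is handed in when it is done.

Besides the shell and the picture viewer there is one more tool, called by a JSON object that holds its "method" and its "body". apply_moves: Moves the arm, as the interface text tells. Its arguments: {"type":"object","properties":{"linear":{"type":"array","items":{"type":"array","items":{"type":"number"}}},"roll":{"type":"array","items":{"type":"number"}},"grip":{"type":"array","items":{"type":"number"}},"force":{"type":"number"}},"required":["linear","roll","grip"]}

```bash
mkdir -p pics; ls; python3 - <<'E'
from plant import sensors, camera, get_calibration
import cv2, json
for n in("scene","top","wrist"):
    c=get_calibration(n); print(n,c)
    cv2.imwrite(f"pics/{n}0.png",camera(n)[:,:,::-1])
o=sensors.get_obs();print(o)
E
```

```text
pics
scene {'fov_y': 56.62454717379713, 'cx': 252.44320851626648, 'cy': 187.21803467802707, 'world_to_cam': array([[ 0.52406968,  0.85159971,  0.01135393, -0.241234  ],
       [-0.49212599,  0.29191735,  0.82011967,  0.13740419],
       [ 0.69509926, -0.43538741,  0.57207938, -1.19062264],
       [ 0.        ,  0.        ,  0.        ,  1.        ]])}
top {'fov_y': 50.553989235741014, 'cx': 254.92913280154292, 'cy': 194.9227460423299, 'world_to_cam': array([[-0.02364412, -0.99945938,  0.02284522, -0.00211115],
       [ 0.98999505, -0.02022828,  0.13964459, -0.44673756],
       [-0.13910698,  0.02591843,  0.98993812, -0.92350047],
       [ 0.        ,  0.        ,  0.        ,  1.        ]])}
wrist {'fov_y': 65.70646984690485, 'cx': 257.32938395693844, 'cy': 193.06308757180747, 'world_to_cam': array([[ 0.35980236, -0.9330263 , -0.00204823, -0.67400538],
       [ 0.89979649,  0.34756696, -0.26374889,  0.03401576],
       [ 0.24679655,  0.09305448,  0.9645892 , -0.37852394],
       [ 0.        ,  0.        ,  0.        ,  1.        ]])}
{'time_s': 0.15, 'joints': array([-7.10937053e+01,  6.66951288e+00,  8.26284795e+01,  6.44548670e-05,
        9.07563902e+01, -2.16626189e+00]), 'joint_vel': array([ 0.09171686, -0.07869099, -0.13450811,  0.03020187,  0.08108143,
        0.05843087]), 'joint_efforts': array([ 3.04251822e-03, -7.32509065e+01, -6.32849908e+01,  7.96644508e-05,
        5.13549079e-03,  4.55185295e-05]), 'tcp_pos': array([ 0.24263951, -0.62973857,  0.24969519]), 'tool_rot': array([[ 9.33125859e-01,  3.59549771e-01, -3.06482378e-04],
       [ 3.59549900e-01, -9.33125427e-01,  8.98312497e-04],
       [ 3.70015526e-05, -9.48434328e-04, -9.99999550e-01]]), 'wrist_force': array([-1.23021429, -0.03262437,  0.54110204]), 'moment': array([-0.02224315, -0.00975991,  0.01772449]), 'grip_width': 0.9959870517451919}
```

View pics/scene0.png

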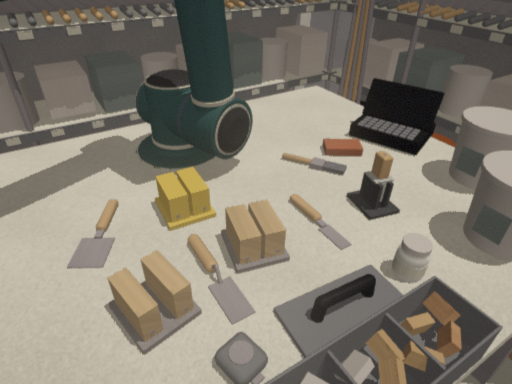

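View pics/top0.png

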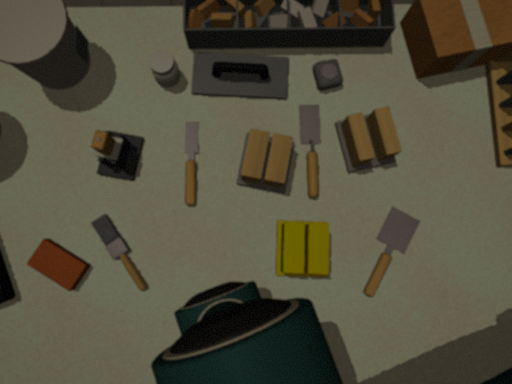

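View pics/wrist0.png

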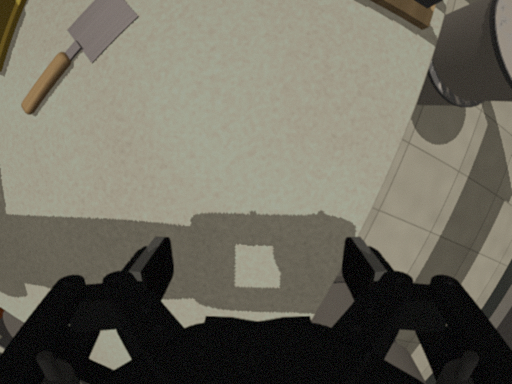

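```bash
cat > h.py <<'E'
import numpy as np, cv2
from plant import sensors, camera, get_calibration
def pix2ray(c,uv,fish=False):
    uv=np.atleast_2d(uv).astype(float); f=192/np.tan(np.radians(c['fov_y']/2))
    d=(uv-[c['cx'],c['cy']])/f
    if fish:
        th=np.linalg.norm(d,axis=1,keepdims=True); s=np.where(th>1e-9,np.sin(th)/np.maximum(th,1e-9),1)
        v=np.hstack([d[:,:1]*s,-d[:,1:]*s,-np.cos(th)])
    else: v=np.hstack([d[:,:1],-d[:,1:],-np.ones((len(d),1))])
    M=c['world_to_cam'];R=M[:3,:3]; return -R.T@M[:3,3], v@R
def plane(c,uv,z,fish=False):
    o,v=pix2ray(c,uv,fish); return o+v*((z-o[2])/v[:,2])[:,None]
def proj(c,P,fish=False):
    M=c['world_to_cam'];q=np.atleast_2d(P)@M[:3,:3].T+M[:3,3]; f=192/np.tan(np.radians(c['fov_y']/2))
    x,y,z=q[:,0],-q[:,1],-q[:,2]
    if fish:
        r=np.hypot(x,y); th=np.arctan2(r,z); k=th/np.maximum(r,1e-9)
    else: k=1/z
    return np.c_[c['cx']+f*k*x,c['cy']+f*k*y]
E
python3 - <<'E'
from h import *
a=cv2.imread('pics/top0.png'); 
L=cv2.resize(a[90:220,70:200],None,fx=4,fy=4,interpolation=cv2.INTER_CUBIC)[:,:520]
cv2.imwrite('pics/t_g.png',L)
cv2.imwrite('pics/t_s.png',cv2.resize(a[95:205,225:415],None,fx=4,fy=4,interpolation=cv2.INTER_CUBIC))
b=cv2.imread('pics/scene0.png')
cv2.imwrite('pics/s_g.png',cv2.resize(b[140:225,330:420],None,fx=5,fy=5,interpolation=cv2.INTER_CUBIC))
cv2.imwrite('pics/s_s.png',cv2.resize(b[190:345,100:300],None,fx=4,fy=3.8,interpolation=cv2.INTER_CUBIC))
c=get_calibration('top')
for n,uv,z in(('handle',(102,140),.151),('narrow',(267,157),.085),('wide',(370,137),.085)): print(n,plane(c,uv,z))
E
```

```text
handle [[0.55118478 0.30545261 0.151     ]]
narrow [[ 0.52449772 -0.03970676  0.085     ]]
wide [[ 0.56678392 -0.27559725  0.085     ]]
```

View pics/t_g.png

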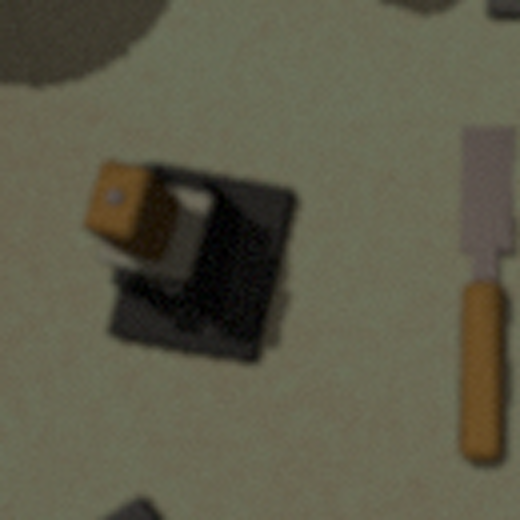

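View pics/t_s.png

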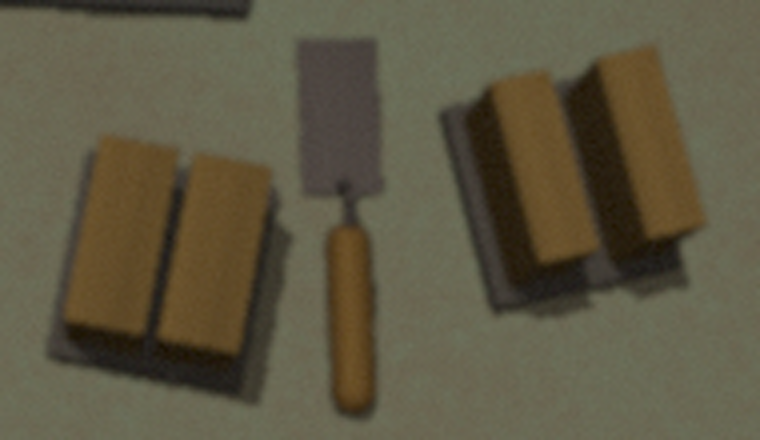

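View pics/s_g.png

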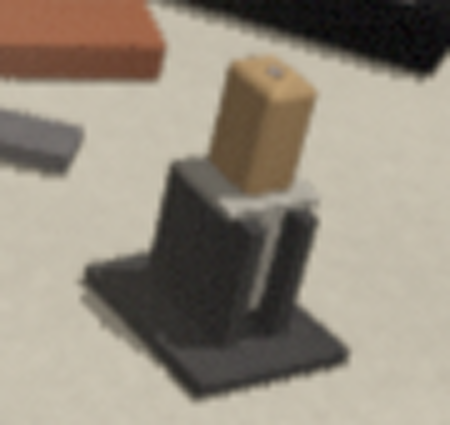

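View pics/s_s.png

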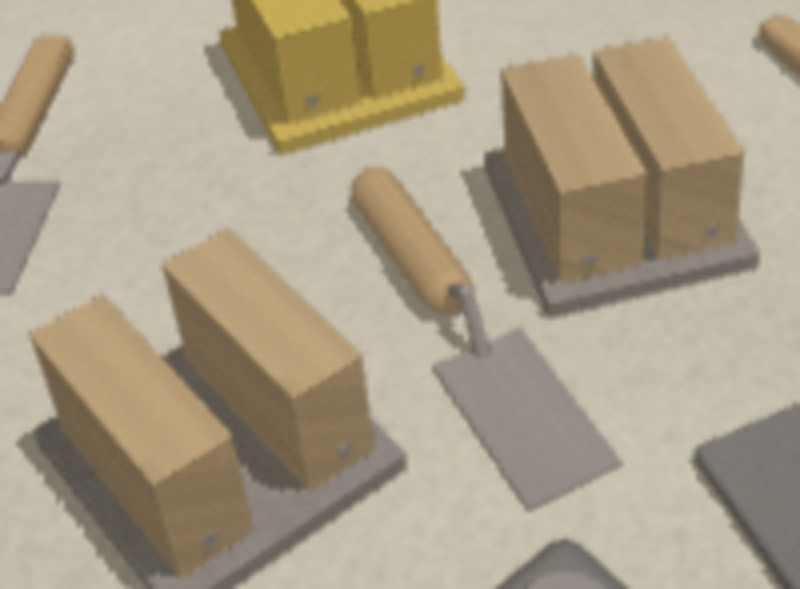

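```bash
python3 - <<'E'
from h import *
c=get_calibration('top')
def st(n,L,R,off,z=.085):
    P=plane(c,np.array(L+R)/4+np.array(off),z)[:,:2]
    d=(P[0]-P[3])+(P[1]-P[2])+(P[4]-P[7])+(P[5]-P[6])
    print(n,P.mean(0).round(4),'yaw',np.degrees(np.arctan2(d[1],d[0])).round(1),'len',(np.linalg.norm(d)/4).round(4),'wid',np.linalg.norm((P[5]+P[6]-P[0]-P[3])/2).round(4),'slot',np.linalg.norm((P[4]+P[7]-P[1]-P[2])/2).round(4))
st('narrow',[(100,135),(180,150),(145,335),(65,322)],[(192,152),(272,170),(240,355),(158,342)],(225,95))
st('wide',[(492,84),(548,72),(597,250),(540,265)],[(600,60),(655,47),(705,225),(650,240)],(225,95))
H=plane(c,np.array([(105,160),(152,165),(132,238),(87,225)])/4+[70,90],.151)
print(H, H.mean(0),np.linalg.norm(H[0]-H[1]),np.linalg.norm(H[1]-H[2]))
d=H[0]-H[3]+H[1]-H[2];print(np.degrees(np.arctan2(d[1],d[0])))
B=plane(c,np.array([(143,165),(297,192),(258,360),(108,335)])/4+[70,90],.005)
d=B[0]-B[3]+B[1]-B[2];print('base',B.mean(0),np.degrees(np.arctan2(d[1],d[0])),np.linalg.norm(B[0]-B[1]),np.linalg.norm(B[1]-B[2]))
E
```

```text
narrow [ 0.5266 -0.0404] yaw -11.7 len 0.1093 wid 0.0993 slot 0.0075
wide [ 0.5744 -0.2866] yaw 11.4 len 0.1079 wid 0.0979 slot 0.0311
[[0.57280927 0.31791416 0.151     ]
 [0.56971895 0.29361413 0.151     ]
 [0.53093097 0.30282998 0.151     ]
 [0.53823831 0.32607808 0.151     ]] [0.55292437 0.31010909 0.151     ] 0.024495747100015532 0.03986776926690876
-13.32843919031742
base [0.55340806 0.31177498 0.005     ] -10.791179396343942 0.09570424087131754 0.10619624510457393
```

```bash
python3 - <<'E'
from h import *
c=get_calibration('wrist');M=c['world_to_cam'];R=M[:3,:3]
o=sensors.get_obs();T=o['tool_rot']
cp=-R.T@M[:3,3]
print('cam in tool',T.T@(cp-o['tcp_pos']),'look',T.T@(-R[2]),'cam x,y in tool',T.T@R[0],T.T@R[1])
W=np.array([.5744,-.2866]);N=np.array([.5266,-.0404])
print('delta tool cm to wide, z=.25', 100*T.T@np.r_[W-o['tcp_pos'][:2],0])
E
```

```text
cam in tool [ 0.06722084 -0.00022429 -0.12311482] look [-2.63791289e-01 -8.36151808e-04  9.64579420e-01] cam x,y in tool [2.71378402e-04 9.99999520e-01 9.41071981e-04] [ 9.64579744e-01 -5.10012613e-04  2.63790936e-01]
delta tool cm to wide, z=.25 [ 4.32949732e+01 -2.00906921e+01  2.06566926e-02]
```

{"method": "apply_moves", "body": {"linear": [[3.4, -1.9, 0], [6.8, -3.8, 0], [10.2, -5.8, 0], [13.6, -7.7, 0], [17, -9.6, 0], [20.4, -11.5, 0], [23.8, -13.4, 0], [27.2, -15.3, 0], [30.6, -17.3, 0], [34, -19.2, 0], [37.4, -21.1, 0], [37.4, -21.1, 0]], "roll": [0, 0, 0.02, 0.05, 0.08, 0.11, 0.14, 0.17, 0.17, 0.17, 0.17, 0.17], "grip": [8.5, 8.5, 8.5, 8.5, 8.5, 8.5, 8.5, 8.5, 8.5, 8.5, 8.5, 8.5]}}

```text
time_s: 1.15
tcp_pos: [0.5188, -0.2939, 0.2501]
tool_rot: [[0.98, 0.201, 0.001], [0.201, -0.98, 0.001], [0.001, -0.001, -1.0]]
wrist_force: [-1.0, -0.5, -0.5]
grip_width: 0.99
```

```bash
python3 - <<'E'
from h import *
o=sensors.get_obs();c=get_calibration('wrist');a=camera('wrist')[:,:,::-1]
print(o['time_s'],o['tcp_pos'],np.abs(o['joint_vel']).max(),o['tool_rot'][:,0])
cv2.imwrite('pics/w1.png',a);np.save('w1.npy',{k:c[k] for k in c},allow_pickle=True)
E
```

```text
1.15 [ 0.51884388 -0.29393989  0.25005718] 5.881012878390384 [9.79675998e-01 2.00584423e-01 9.10081542e-04]
```

View pics/w1.png

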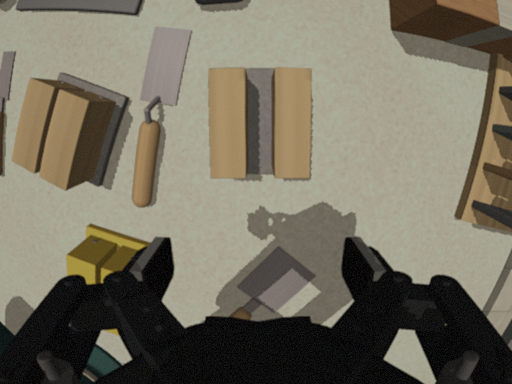

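```bash
cat >> h.py <<'E'
def cheeks(img_bgr,c,roi,z=.085,fish=True):
    x0,y0,x1,y1=roi
    hsv=cv2.cvtColor(img_bgr,cv2.COLOR_BGR2HSV)
    m=cv2.inRange(hsv,(8,70,90),(24,255,255)); k=np.zeros_like(m);k[y0:y1,x0:x1]=m[y0:y1,x0:x1]
    k=cv2.morphologyEx(k,cv2.MORPH_OPEN,np.ones((3,3)))
    cs=[q for q in cv2.findContours(k,cv2.RETR_EXTERNAL,cv2.CHAIN_APPROX_NONE)[0] if cv2.contourArea(q)>800]
    out=[]
    for q in cs:
        W=plane(c,q[:,0,:],z,fish)[:,:2]
        r=cv2.minAreaRect((W*1000).astype(np.float32)); out.append((r,cv2.boundingRect(q)))
    return k,out
E
python3 - <<'E'
from h import *
o=sensors.get_obs();c=get_calibration('wrist');a=camera('wrist')[:,:,::-1].copy()
print(o['tcp_pos'],np.abs(o['joint_vel']).max(),o['tool_rot'][:,0])
cv2.imwrite('pics/w2.png',a)
k,out=cheeks(a,c,(195,50,330,195))
cv2.imwrite('pics/w2m.png',k)
for r in out: print(r)
cs=np.array([r[0][0] for r in out]);print(cs.mean(0))
d=cs[1]-cs[0];print(np.linalg.norm(d),np.degrees(np.arctan2(d[1],d[0])))
E
```

```text
[ 0.51743599 -0.2959451   0.24999103] 3.4587736592081186 [ 9.79717923e-01  2.00381597e-01 -7.68500822e-05]
(((582.829833984375, -314.7137756347656), (108.80098724365234, 36.25133514404297), 11.979689598083496), (272, 66, 38, 111))
(((570.0584106445312, -252.69577026367188), (108.92404174804688, 35.4361686706543), 11.843717575073242), (207, 66, 38, 111))
[ 576.44412231 -283.70477295]
63.31936705570041 101.63630212083976
```

View pics/w2m.png

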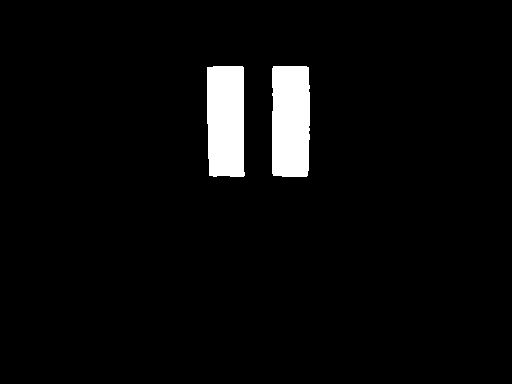

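{"method": "apply_moves", "body": {"linear": [[0.1, -3.5, 0], [0.2, -7, 0], [0.3, -10.5, 0], [0.4, -14, 0], [0.5, -17.5, 0], [0.6, -21, 0], [0.7, -24.5, 0], [0.8, -27.5, 0], [0.8, -27.5, 0], [0.8, -27.5, 0], [0.8, -27.5, 0], [0.8, -27.5, 0]], "roll": [0.05, 0.1, 0.15, 0.2, 0.25, 0.3, 0.35, 0.4, 0.4, 0.4, 0.4, 0.4], "grip": [8.5, 8.5, 8.5, 8.5, 8.5, 8.5, 8.5, 8.5, 8.5, 8.5, 8.5, 8.5]}}

```text
time_s: 2.25
tcp_pos: [0.4697, -0.0285, 0.2502]
tool_rot: [[0.979, -0.202, -0.0], [-0.202, -0.979, -0.0], [-0.0, 0.0, -1.0]]
wrist_force: [-0.6, 0.3, 0.3]
grip_width: 0.996
```

```bash
python3 - <<'E'
from h import *
o=sensors.get_obs();c=get_calibration('wrist');a=camera('wrist')[:,:,::-1].copy()
print(o['time_s'],o['tcp_pos'],np.abs(o['joint_vel']).max(),o['tool_rot'][:,0])
cv2.imwrite('pics/w3.png',a)
k,out=cheeks(a,c,(195,40,330,195))
for r in out: print(r)
cs=np.array([r[0][0] for r in out]);print(cs.mean(0))
if len(cs)==2:
  d=cs[1]-cs[0];print(np.linalg.norm(d),np.degrees(np.arctan2(d[1],d[0])))
E
```

```text
2.25 [ 0.46970515 -0.02853439  0.25020005] 0.40989878868534657 [ 9.79424630e-01 -2.01810232e-01 -1.53879547e-04]
(((523.1802368164062, -63.34131622314453), (46.39063262939453, 108.41812133789062), 77.5774154663086), (258, 66, 49, 111))
(((534.8854370117188, -11.365951538085938), (45.47600555419922, 108.0229721069336), 77.58390045166016), (204, 66, 48, 110))
[529.03283691 -37.35363388]
53.2771080836524 77.30834480848588
```

View pics/w3.png

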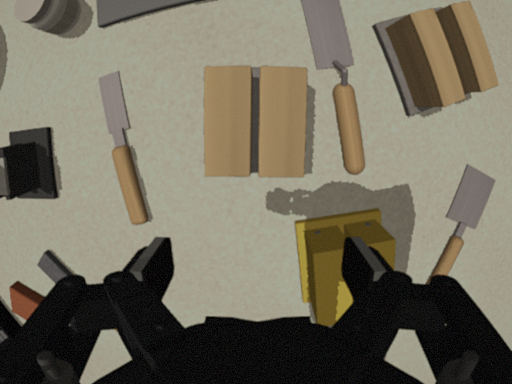

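{"method": "apply_moves", "body": {"linear": [[-0.7, -3.9, 0], [-1.4, -7.8, 0], [-2.1, -11.7, 0], [-2.8, -15.6, 0], [-3.5, -19.5, 0], [-4.2, -23.4, 0], [-4.9, -27.3, 0], [-5.6, -31.2, 0], [-6.3, -35.2, 0], [-6.3, -35.2, 0], [-6.3, -35.2, 0], [-6.3, -35.2, 0]], "roll": [0, 0, 0.01, 0.01, 0.01, 0.01, 0.01, 0.01, 0.01, 0.01, 0.01, 0.01], "grip": [8.5, 8.5, 8.5, 8.5, 8.5, 8.5, 8.5, 8.5, 8.5, 8.5, 8.5, 8.5]}}

```text
time_s: 3.3
tcp_pos: [0.4791, 0.3294, 0.2498]
tool_rot: [[0.977, -0.211, -0.001], [-0.211, -0.977, -0.001], [-0.0, 0.001, -1.0]]
wrist_force: [-0.2, -1.9, 0.7]
grip_width: 0.992
```

```bash
python3 - <<'E'
from h import *
o=sensors.get_obs();c=get_calibration('wrist');a=camera('wrist')[:,:,::-1].copy()
print(o['time_s'],o['tcp_pos'],np.abs(o['joint_vel']).max(),o['tool_rot'][:,0])
cv2.imwrite('pics/w4.png',a)
k,out=cheeks(a,c,(195,20,330,220),.151)
for r in out: print(r)
x,y=205,60
cv2.imwrite('pics/w4z.png',cv2.resize(a[60:210,190:340],None,fx=4,fy=4,interpolation=cv2.INTER_CUBIC))
E
```

```text
3.3 [0.47910898 0.3294312  0.24984999] 1.1293239639976416 [ 9.77484340e-01 -2.11007478e-01 -4.58215457e-04]
(((553.35595703125, 315.3994445800781), (26.7338809967041, 38.591819763183594), 75.38396453857422), (237, 76, 38, 53))
```

View pics/w4.png

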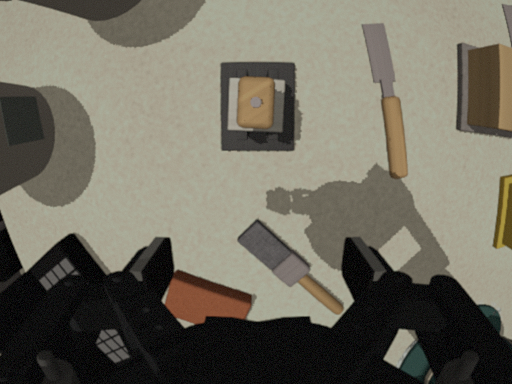

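View pics/w4z.png

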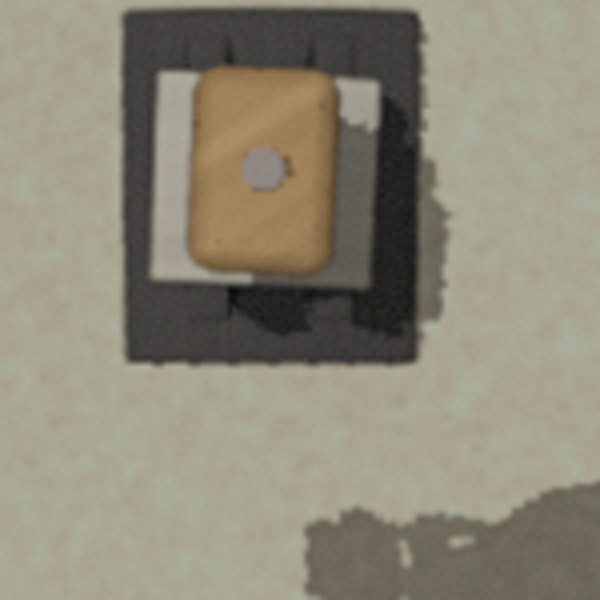

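{"method": "apply_moves", "body": {"linear": [[2.5, -0.1, 0], [5, -0.2, 0], [7.5, -0.2, 0], [7.5, -0.2, 0], [7.5, -0.2, 1], [7.5, -0.2, 2], [7.5, -0.2, 3], [7.5, -0.2, 4], [7.5, -0.2, 4], [7.5, -0.2, 4], [7.5, -0.2, 4], [7.5, -0.2, 4]], "roll": [0.02, 0.04, 0.04, 0.04, 0.04, 0.04, 0.04, 0.04, 0.04, 0.04, 0.04, 0.04], "grip": [8.5, 8.5, 8.5, 8.5, 8.5, 8.5, 8.5, 8.5, 8.5, 8.5, 8.5, 8.5], "force": 60}}

```text
time_s: 4.35
tcp_pos: [0.5524, 0.3166, 0.211]
tool_rot: [[0.968, -0.249, 0.001], [-0.249, -0.968, 0.0], [0.001, -0.001, -1.0]]
wrist_force: [-0.2, -0.3, -0.9]
grip_width: 0.994
```

```bash
python3 - <<'E'
from h import *
o=sensors.get_obs();c=get_calibration('wrist');a=camera('wrist')[:,:,::-1].copy()
T=o['tool_rot'];print(o['time_s'],o['tcp_pos'],np.abs(o['joint_vel']).max(),np.degrees(np.arctan2(T[1,0],T[0,0])))
cv2.imwrite('pics/w5.png',a)
k,out=cheeks(a,c,(200,120,315,290),.151)
for r in out: print(r, 100*T.T@(np.r_[np.array(r[0][0])/1000,.121]-o['tcp_pos']))
E
```

```text
4.35 [0.55238601 0.31658488 0.21100613] 0.07394758334754492 -14.435989988579575
(((555.5582885742188, 315.0083923339844), (26.718547821044922, 37.349674224853516), 75.61492919921875), (239, 185, 42, 55)) [0.34018254 0.07963324 9.00080264]
```

View pics/w5.png

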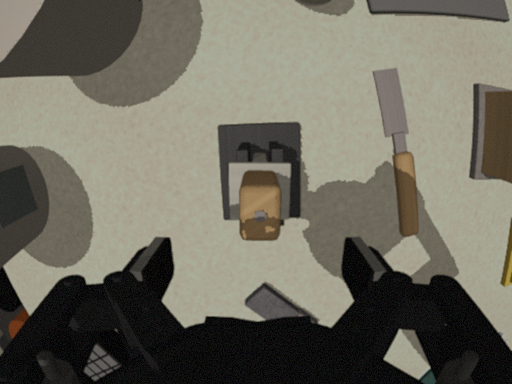

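{"method": "apply_moves", "body": {"linear": [[0.1, 0.1, 1.5], [0.1, 0.1, 3], [0.1, 0.1, 4.5], [0.1, 0.1, 6], [0.1, 0.1, 7.5], [0.1, 0.1, 8.5], [0.1, 0.1, 9], [0.1, 0.1, 9], [0.1, 0.1, 9], [0.1, 0.1, 9]], "roll": [0, 0, 0, 0, 0, 0, 0, 0, 0, 0], "grip": [8.5, 8.5, 8.5, 8.5, 8.5, 8.5, 8.5, 8.5, 8.5, 8.5]}}

```text
time_s: 5.23
tcp_pos: [0.5534, 0.3153, 0.1213]
tool_rot: [[0.968, -0.25, 0.001], [-0.25, -0.968, 0.001], [0.001, -0.001, -1.0]]
wrist_force: [0.0, -1.0, 0.1]
grip_width: 0.995
```

{"method": "apply_moves", "body": {"linear": [[0, 0, 0], [0, 0, 0], [0, 0, 0], [0, 0, 0], [0, 0, 0], [0, 0, 0], [0, 0, 0], [0, 0, 0], [0, 0, 0], [0, 0, 0], [0, 0, 0], [0, 0, 0]], "roll": [0, 0, 0, 0, 0, 0, 0, 0, 0, 0, 0, 0], "grip": [7, 6, 5, 4, 3.5, 3, 2.5, 2.2, 2, 2, 2, 2], "force": 60}}

```text
time_s: 6.23
tcp_pos: [0.5531, 0.3151, 0.1205]
tool_rot: [[0.968, -0.25, 0.0], [-0.25, -0.968, 0.0], [0.0, -0.0, -1.0]]
wrist_force: [-1.3, -1.3, 4.2]
grip_width: 0.324
```

{"method": "apply_moves", "body": {"linear": [[0, 0, -0.5], [0, 0, -1.2], [0, 0, -2.2], [0, 0, -3.4], [0, 0, -4.8], [0, 0, -6.2], [0, 0, -7.8], [0, 0, -9.4], [0, 0, -11], [0, 0, -12], [0, 0, -12], [0, 0, -12]], "roll": [0, 0, 0, 0, 0, 0, 0, 0, 0, 0, 0, 0], "grip": [2, 2, 2, 2, 2, 2, 2, 2, 2, 2, 2, 2]}}

```text
time_s: 7.23
tcp_pos: [0.5531, 0.3152, 0.2408]
tool_rot: [[0.968, -0.25, 0.001], [-0.25, -0.968, 0.0], [0.001, -0.001, -1.0]]
wrist_force: [-0.2, 0.3, -3.5]
grip_width: 0.32
```

```bash
python3 - <<'E'
from h import *
o=sensors.get_obs();c=get_calibration('wrist');a=camera('wrist')[:,:,::-1].copy();s=camera('scene')[:,:,::-1]
T=o['tool_rot'];print(o['time_s'],o['tcp_pos'],o['wrist_force'],o['grip_width'],np.degrees(np.arctan2(T[1,0],T[0,0])))
cv2.imwrite('pics/w6.png',a);cv2.imwrite('pics/s6.png',s)
E
```

```text
7.2333 [0.55314452 0.31517983 0.24083846] [-0.19626567  0.3281481  -3.51108781] 0.3203133352759429 -14.44852050603675
```

View pics/w6.png

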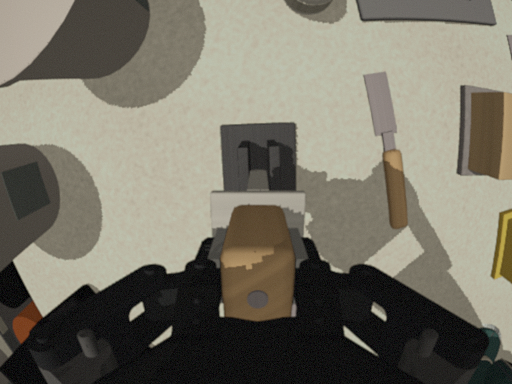

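View pics/s6.png

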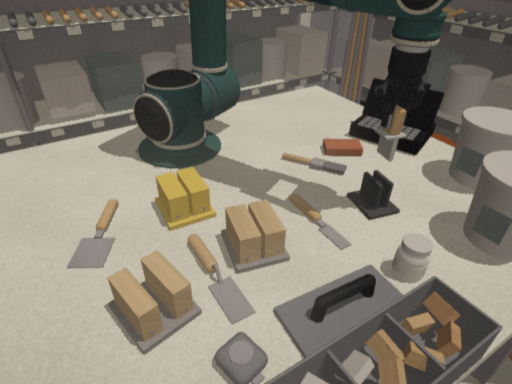

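```bash
python3 - <<'E'
from h import *
o=sensors.get_obs();c=get_calibration('wrist');T=o['tool_rot'];p=o['tcp_pos']
a=cv2.imread('pics/w6.png')
for n,uv,dz in(('flangeL',(211,192),-.03),('flangeR',(304,192),-.03),('screw',(258,299),.03),('noseL',(248,171),-.06),('noseR',(268,171),-.06)):
    P=plane(c,uv,p[2]+dz,True)[0]; print(n,(1000*T.T@(P-p)).round(1))
cv2.imwrite('pics/w6z.png',cv2.resize(a[150:330,180:340],None,fx=4,fy=3.3,interpolation=cv2.INTER_CUBIC))
E
```

```text
flangeL [ 25.6 -25.4  30. ]
flangeR [25.7 24.6 30. ]
screw [  0.   -0.2 -30. ]
noseL [31.2 -6.4 60. ]
noseR [31.2  6.1 60. ]
```

View pics/w6z.png

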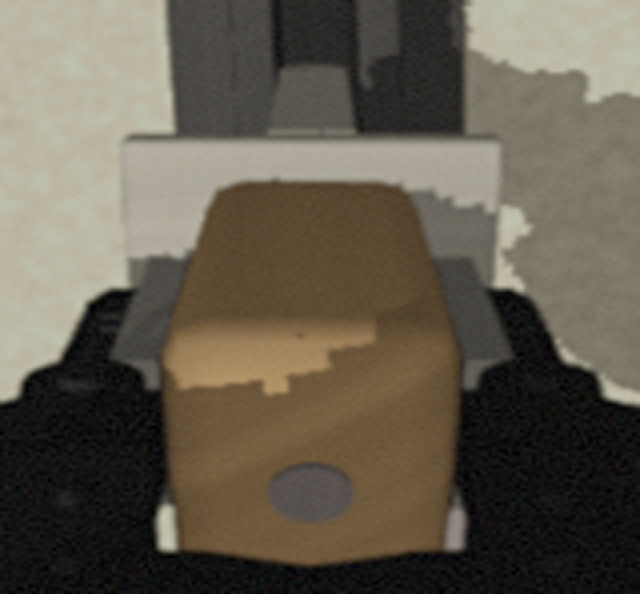

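{"method": "apply_moves", "body": {"linear": [[0.3, 1.5, 0], [0.8, 4.2, 0], [1.4, 7.4, 0], [2, 10.6, 0], [2.6, 13.8, 0], [3.2, 17, 0], [3.8, 20.2, 0], [4.4, 23.4, 0], [5, 26.6, 0], [5.6, 29.8, 0], [6.2, 33, 0], [6.5, 34.7, 0]], "roll": [0, 0, 0, 0, 0, -0.01, -0.02, -0.03, -0.035, -0.035, -0.035, -0.035], "grip": [2, 2, 2, 2, 2, 2, 2, 2, 2, 2, 2, 2]}}

```text
time_s: 8.33
tcp_pos: [0.5284, -0.0403, 0.2395]
tool_rot: [[0.976, -0.217, -0.001], [-0.217, -0.976, -0.001], [-0.001, 0.001, -1.0]]
wrist_force: [-0.4, 0.4, -2.8]
grip_width: 0.323
```

{"method": "apply_moves", "body": {"linear": [[0, 0, 0], [0, 0, 1], [0, 0, 2], [0, 0, 3], [0, 0, 4], [0, 0, 4], [0, 0, 4], [0, 0, 4]], "roll": [0, 0, 0, 0, 0, 0, 0, 0], "grip": [2, 2, 2, 2, 2, 2, 2, 2]}}

```text
time_s: 9.0
tcp_pos: [0.5295, -0.0368, 0.2005]
tool_rot: [[0.977, -0.215, 0.0], [-0.215, -0.977, 0.0], [0.0, -0.0, -1.0]]
wrist_force: [-0.5, 0.2, -2.1]
grip_width: 0.323
```

```bash
python3 - <<'E'
from h import *
o=sensors.get_obs();c=get_calibration('wrist');a=camera('wrist')[:,:,::-1].copy();s=camera('scene')[:,:,::-1]
T=o['tool_rot'];print(o['time_s'],o['tcp_pos'],o['wrist_force'],o['grip_width'],np.degrees(np.arctan2(T[1,0],T[0,0])))
cv2.imwrite('pics/w7.png',cv2.resize(a[90:340,130:390],None,fx=3,fy=2.3,interpolation=cv2.INTER_CUBIC));cv2.imwrite('pics/s7.png',s)
cv2.imwrite('pics/w7f.png',a)
cv2.imwrite('pics/s7z.png',cv2.resize(s[120:280,190:330],None,fx=4,fy=3.7,interpolation=cv2.INTER_CUBIC))
d=T.T@(np.array([.529,-.0374,0])-o['tcp_pos']);print(d*100)
E
```

```text
9.0 [ 0.52952771 -0.03680179  0.20050453] [-0.49849239  0.22498973 -2.06096729] 0.322513879350722 -12.411734057202272
[-0.04094178  0.07060724 20.05044578]
```

View pics/w7.png

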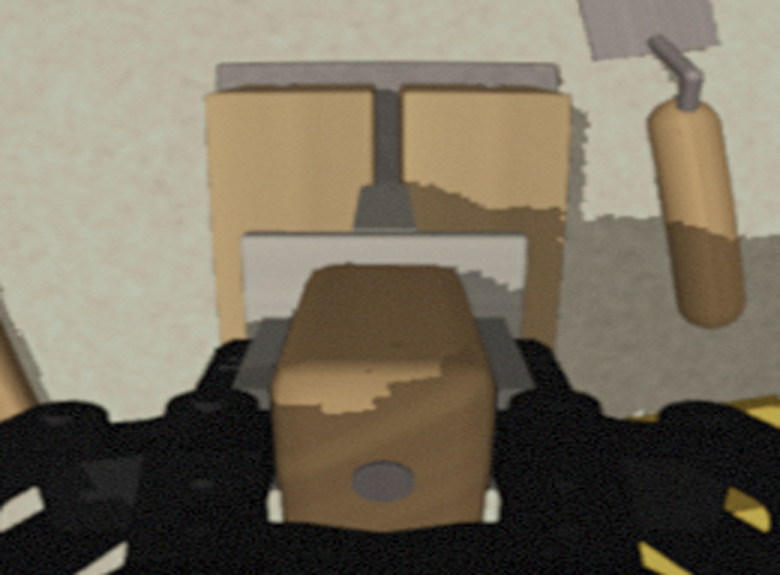

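View pics/s7z.png

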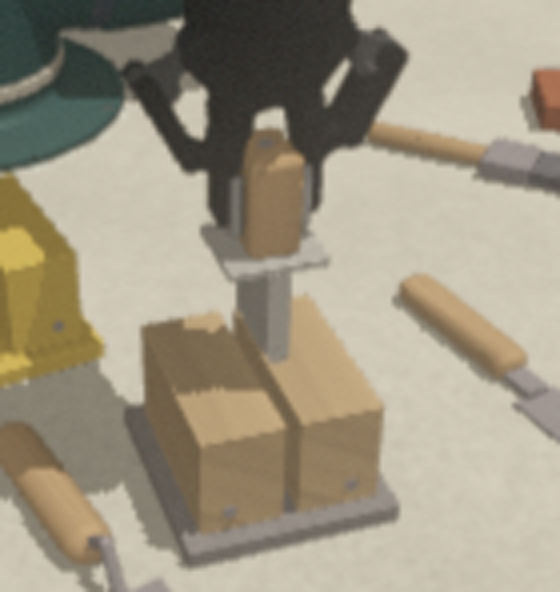

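{"method": "apply_moves", "body": {"linear": [[0, 0.08, 0.4], [0, 0.08, 0.8], [0, 0.08, 1.2], [0, 0.08, 1.5], [0, 0.08, 1.7], [0, 0.08, 1.8], [0, 0.08, 1.8], [0, 0.08, 1.8]], "roll": [0, 0, 0, 0, 0, 0, 0, 0], "grip": [2, 2, 2, 2, 2, 2, 2, 2]}}

```text
time_s: 9.77
tcp_pos: [0.5293, -0.0379, 0.1824]
tool_rot: [[0.977, -0.216, 0.0], [-0.216, -0.977, -0.0], [0.0, -0.0, -1.0]]
wrist_force: [0.7, 0.1, -2.9]
grip_width: 0.323
```

```bash
python3 - <<'E'
from h import *
o=sensors.get_obs();c=get_calibration('wrist');a=camera('wrist')[:,:,::-1].copy()
T=o['tool_rot'];print(o['time_s'],o['tcp_pos'],o['wrist_force'],o['grip_width'],np.degrees(np.arctan2(T[1,0],T[0,0])))
cv2.imwrite('pics/w8.png',cv2.resize(a[90:260,180:340],None,fx=4,fy=3.5,interpolation=cv2.INTER_CUBIC))
E
```

```text
9.7667 [ 0.52927754 -0.03789686  0.18241592] [ 0.74888521  0.14793694 -2.93733391] 0.3230030542629969 -12.445097297712863
```

View pics/w8.png

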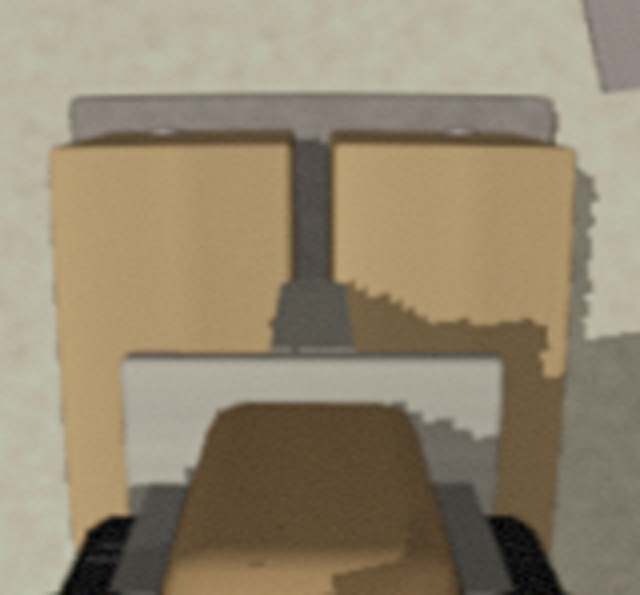

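{"method": "apply_moves", "body": {"linear": [[0, -0.02, 0.1], [0, -0.02, 0.2], [0, -0.02, 0.25], [0, -0.02, 0.25]], "roll": [0, 0, 0, 0], "grip": [2, 2, 2, 2]}}

```text
time_s: 10.15
tcp_pos: [0.5292, -0.0377, 0.1797]
tool_rot: [[0.977, -0.215, -0.0], [-0.215, -0.977, 0.0], [-0.0, -0.0, -1.0]]
wrist_force: [-0.0, -0.7, -2.6]
grip_width: 0.322
```

{"method": "apply_moves", "body": {"linear": [[0, 0, 0.05], [0, 0, 0.1], [0, 0, 0.1]], "roll": [0, 0, 0], "grip": [2, 2, 2]}}

```text
time_s: 10.4
tcp_pos: [0.5293, -0.0377, 0.1789]
tool_rot: [[0.977, -0.216, 0.0], [-0.216, -0.977, -0.0], [0.0, 0.0, -1.0]]
wrist_force: [-0.6, -0.9, -1.7]
grip_width: 0.321
```

{"method": "apply_moves", "body": {"linear": [[0, 0, 0.05], [0, 0, 0.1], [0, 0, 0.1]], "roll": [0, 0, 0], "grip": [2, 2, 2]}}

```text
time_s: 10.65
tcp_pos: [0.5294, -0.0378, 0.1785]
tool_rot: [[0.976, -0.216, 0.001], [-0.216, -0.976, -0.0], [0.001, 0.0, -1.0]]
wrist_force: [-1.9, -0.5, 4.8]
grip_width: 0.319
```

{"method": "apply_moves", "body": {"linear": [[0, 0, 0.03], [0, 0, 0.03], [0, 0, 0.03], [0, 0, 0.03], [0, 0, 0.03], [0, 0, 0.03], [0, 0, 0.03], [0, 0, 0.03]], "roll": [0, 0, 0, 0, 0, 0, 0, 0], "grip": [2, 2, 2, 2, 2, 2, 2, 2]}}

```text
time_s: 11.32
tcp_pos: [0.5295, -0.0378, 0.1785]
tool_rot: [[0.976, -0.216, 0.001], [-0.216, -0.976, -0.0], [0.001, 0.0, -1.0]]
wrist_force: [-1.8, -1.0, 6.6]
grip_width: 0.318
```

```bash
python3 - <<'E'
from h import *
o=sensors.get_obs();c=get_calibration('wrist');a=camera('wrist')[:,:,::-1].copy();s=camera('scene')[:,:,::-1]
T=o['tool_rot'];print(o['time_s'],o['tcp_pos'],o['wrist_force'],o['grip_width'])
cv2.imwrite('pics/w9.png',cv2.resize(np.hstack([a[90:250,180:340],s[130:290,190:330]]),None,fx=2.6,fy=2.6,interpolation=cv2.INTER_CUBIC))
E
```

```text
11.3167 [ 0.52951316 -0.03784048  0.17845102] [-1.75805694 -1.01660241  6.59499021] 0.3181607139181204
```

View pics/w9.png

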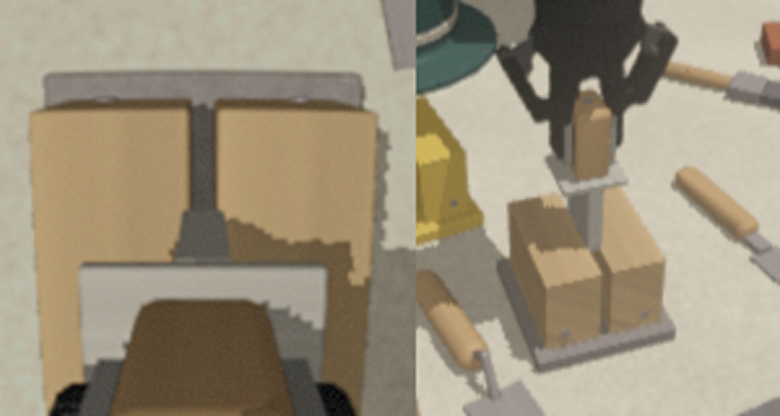

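{"method": "apply_moves", "body": {"linear": [[0, 0, -0.5], [0, 0, -1.5], [0, 0, -3], [0, 0, -4.5], [0, 0, -6], [0.4, 1, -6], [1.4, 3.2, -6], [2.6, 6, -6], [3.8, 8.8, -6], [5, 11.6, -6], [6.2, 14.4, -6], [7.4, 17.2, -6]], "roll": [0, 0, 0, 0, 0, 0, -0.06, -0.12, -0.18, -0.24, -0.3, -0.36], "grip": [2, 2, 2, 2, 2, 2, 2, 2, 2, 2, 2, 2]}}

```text
time_s: 12.42
tcp_pos: [0.5644, -0.2237, 0.2372]
tool_rot: [[0.989, 0.145, -0.0], [0.145, -0.989, 0.0], [-0.0, -0.0, -1.0]]
wrist_force: [0.1, -0.6, -2.7]
grip_width: 0.321
```

```bash
python3 - <<'E'
from h import *
o=sensors.get_obs()
T=o['tool_rot'];print(o['time_s'],o['tcp_pos'],o['wrist_force'],o['grip_width'],np.degrees(np.arctan2(T[1,0],T[0,0])))
E
```

```text
12.4167 [ 0.56439882 -0.22371122  0.23724447] [ 0.0883505  -0.60841963 -2.72678969] 0.32111590231745724 8.342964211319607
```

{"method": "apply_moves", "body": {"linear": [[0.1, 2, 0], [0.2, 4, 0], [0.3, 6, 0], [0.3, 6.3, 0], [0.3, 6.3, 1], [0.3, 6.3, 2], [0.3, 6.3, 3], [0.3, 6.3, 3.7], [0.3, 6.3, 3.7], [0.3, 6.3, 3.7]], "roll": [-0.03, -0.06, -0.062, -0.062, -0.062, -0.062, -0.062, -0.062, -0.062, -0.062], "grip": [2, 2, 2, 2, 2, 2, 2, 2, 2, 2]}}

```text
time_s: 13.25
tcp_pos: [0.5763, -0.283, 0.2]
tool_rot: [[0.979, 0.204, -0.001], [0.204, -0.979, 0.0], [-0.001, -0.001, -1.0]]
wrist_force: [0.3, -0.2, -2.1]
grip_width: 0.322
```

```bash
python3 - <<'E'
from h import *
o=sensors.get_obs();c=get_calibration('wrist');a=camera('wrist')[:,:,::-1].copy();s=camera('scene')[:,:,::-1]
T=o['tool_rot'];print(o['time_s'],o['tcp_pos'],o['wrist_force'],o['grip_width'],np.degrees(np.arctan2(T[1,0],T[0,0])))
print(100*T.T@(np.array([.5764,-.2837,0])-o['tcp_pos']))
cv2.imwrite('pics/w10.png',cv2.resize(a[90:260,180:340],None,fx=4,fy=3.5,interpolation=cv2.INTER_CUBIC))
cv2.imwrite('pics/s10.png',s)
E
```

```text
13.25 [ 0.57626706 -0.28297476  0.19999149] [ 0.28933219 -0.21509639 -2.06089037] 0.3222555426543565 11.765385664053527
[1.04882193e-02 8.49315905e-02 1.99991019e+01]
```

View pics/w10.png

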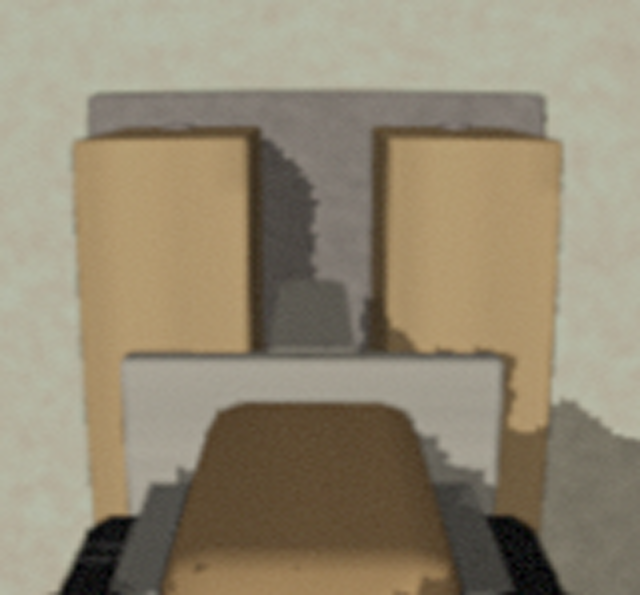

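View pics/s10.png

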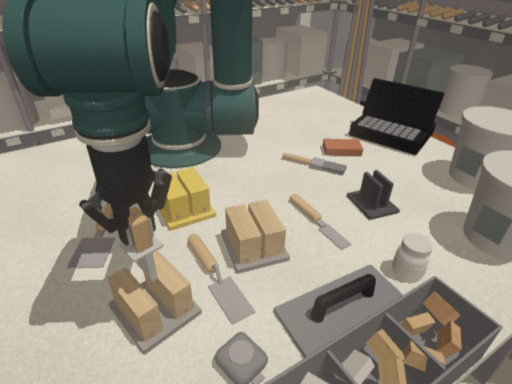

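{"method": "apply_moves", "body": {"linear": [[0, 0.08, 0.4], [0, 0.08, 1.2], [0, 0.08, 2.2], [0, 0.08, 3.2], [0, 0.08, 4.2], [0, 0.08, 5.2], [0, 0.08, 6.2], [0, 0.08, 7], [0, 0.08, 7.4], [0, 0.08, 7.6], [0, 0.08, 7.6]], "roll": [0, 0, 0, 0, 0, 0, 0, 0, 0, 0, 0], "grip": [2, 2, 2, 2, 2, 2, 2, 2, 2, 2, 2]}}

```text
time_s: 14.27
tcp_pos: [0.5765, -0.2843, 0.1242]
tool_rot: [[0.979, 0.203, -0.0], [0.203, -0.979, 0.0], [-0.0, -0.0, -1.0]]
wrist_force: [0.2, -0.3, -2.4]
grip_width: 0.319
```

{"method": "apply_moves", "body": {"linear": [[0, 0, 0.1], [0, 0, 0.2], [0, 0, 0.3], [0, 0, 0.3]], "roll": [0, 0, 0, 0], "grip": [2, 2, 2, 2]}}

```text
time_s: 14.6
tcp_pos: [0.5766, -0.2843, 0.1216]
tool_rot: [[0.979, 0.203, 0.0], [0.203, -0.979, -0.0], [0.0, 0.0, -1.0]]
wrist_force: [0.0, 0.2, -2.6]
grip_width: 0.32
```

{"method": "apply_moves", "body": {"linear": [[0, 0, 0.05], [0, 0, 0.1], [0, 0, 0.1]], "roll": [0, 0, 0], "grip": [2, 2, 2]}}

```text
time_s: 14.85
tcp_pos: [0.5766, -0.2844, 0.1205]
tool_rot: [[0.979, 0.203, 0.0], [0.203, -0.979, -0.0], [0.0, 0.0, -1.0]]
wrist_force: [0.0, -0.6, -2.7]
grip_width: 0.327
```

{"method": "apply_moves", "body": {"linear": [[0, 0, 0.05], [0, 0, 0.1], [0, 0, 0.1]], "roll": [0, 0, 0], "grip": [2, 2, 2]}}

```text
time_s: 15.1
tcp_pos: [0.5767, -0.2844, 0.1205]
tool_rot: [[0.979, 0.203, 0.001], [0.203, -0.979, -0.0], [0.0, 0.0, -1.0]]
wrist_force: [-3.3, 1.7, 6.4]
grip_width: 0.32
```

{"method": "apply_moves", "body": {"linear": [[0, 0, -0.08], [0, 0, -0.08], [0, 0, -0.08], [0, 0, -0.08], [0, 0, -0.08], [0, 0, -0.08], [0, 0, -0.08], [0, 0, -0.08], [0, 0, -0.08], [0, 0, -0.08], [0, 0, -0.08], [0, 0, -0.08]], "roll": [0, 0, 0, 0, 0, 0, 0, 0, 0, 0, 0, 0], "grip": [2.6, 2.9, 3.2, 3.6, 4.2, 5, 6, 7, 8, 8.5, 8.5, 8.5]}}

```text
time_s: 16.1
tcp_pos: [0.5766, -0.2843, 0.1203]
tool_rot: [[0.979, 0.203, 0.0], [0.203, -0.979, -0.0], [0.0, 0.0, -1.0]]
wrist_force: [0.4, -0.4, 0.3]
grip_width: 0.993
```

```bash
python3 - <<'E'
from h import *
o=sensors.get_obs();c=get_calibration('wrist');a=camera('wrist')[:,:,::-1].copy();s=camera('scene')[:,:,::-1]
T=o['tool_rot'];print(o['time_s'],o['tcp_pos'],o['wrist_force'],o['grip_width'])
cv2.imwrite('pics/w11.png',a)
cv2.imwrite('pics/s11.png',cv2.resize(s[180:350,80:220],None,fx=4,fy=3.5,interpolation=cv2.INTER_CUBIC))
E
```

```text
16.1 [ 0.57657754 -0.28430976  0.12030016] [ 0.35387043 -0.38303399  0.29370309] 0.9934401602181915
```

View pics/w11.png

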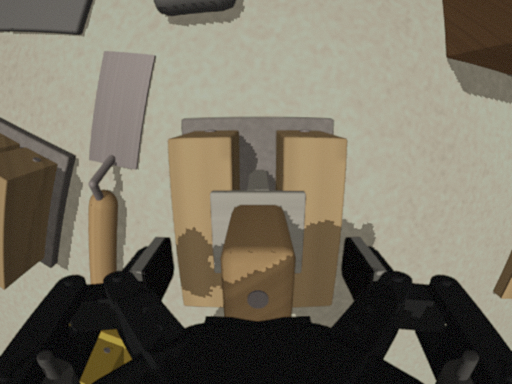

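View pics/s11.png

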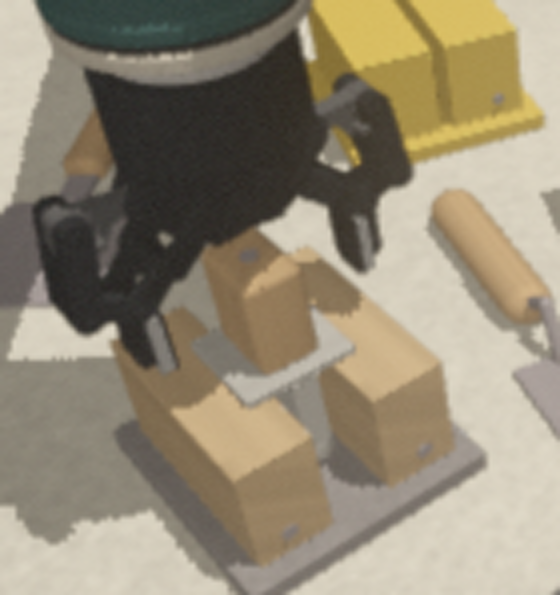

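Released with the flange on both cheeks. I'll retreat straight up.

{"method": "apply_moves", "body": {"linear": [[0, 0, -0.5], [0, 0, -1.5], [0, 0, -3], [0, 0, -5], [0, 0, -7], [0, 0, -9], [-1, 0, -11], [-3, 0, -12], [-5, 0, -12], [-6, 0, -12], [-6, 0, -12], [-6, 0, -12]], "roll": [0, 0, 0, 0, 0, 0, 0, 0, 0, 0, 0, 0], "grip": [8.5, 8.5, 8.5, 8.5, 8.5, 8.5, 8.5, 8.5, 8.5, 8.5, 8.5, 8.5]}}

```text
time_s: 17.2
tcp_pos: [0.5178, -0.2966, 0.241]
tool_rot: [[0.979, 0.203, 0.001], [0.203, -0.979, -0.0], [0.001, 0.0, -1.0]]
wrist_force: [0.1, -0.3, -0.0]
grip_width: 0.995
```

```bash
python3 - <<'E'
from h import *
o=sensors.get_obs();c=get_calibration('wrist');a=camera('wrist')[:,:,::-1].copy();s=camera('scene')[:,:,::-1]
T=o['tool_rot'];print(o['time_s'],o['tcp_pos'],o['wrist_force'],np.abs(o['joint_vel']).max())
k,out=cheeks(a,c,(235,60,285,160),.151)
for r in out: print(r)
cv2.imwrite('pics/w12.png',a)
cv2.imwrite('pics/s12.png',cv2.resize(s[180:350,80:220],None,fx=4,fy=3.5,interpolation=cv2.INTER_CUBIC))
E
```

```text
17.2 [ 0.51784498 -0.2966012   0.24098003] [ 0.09192425 -0.30980971 -0.04612424] 1.3649072725867148
(((573.5032348632812, -283.3188781738281), (45.74998474121094, 29.27021598815918), 10.948816299438477), (235, 96, 42, 64))
```

View pics/w12.png

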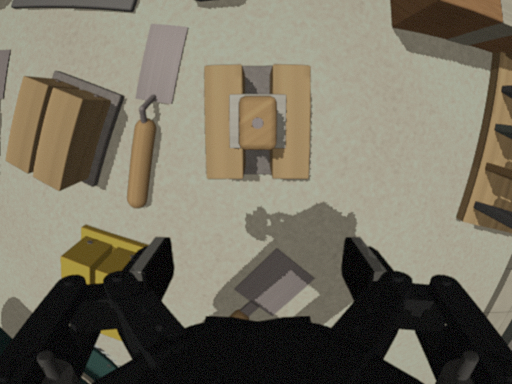

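View pics/s12.png

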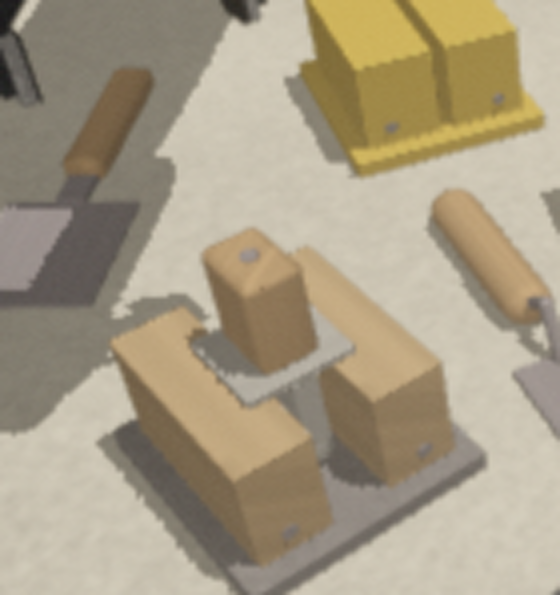

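The gauge stands upright in the middle of the wide slot. Its handle is at about pixel (257,122) between the cheeks (205–310), the flange rests on both, and the gripper is well clear.

```bash
python3 - <<'E'
from plant import finish_job
print(finish_job())
E
```

```text
the job is handed in; nothing more can be done
None
```

The job is done and handed in at about 17.3 s. The gauge is standing free in the wide slot with its flange resting on both cheeks.

- **Grip:** I took the gauge by its handle, and a wrist picture showed it sitting within about 1 mm of the gripper's centre.
- **Narrow slot:** I pressed the nose on the middle of the mouth for about 0.7 s with roughly 9 N. It stopped about 2 mm below the mouth, as expected for a jam.
- **Wide slot:** Still holding the gauge, I lowered it into the middle of the slot until the force rose at TCP height 0.1205 m, where the flange should seat. Then I let go and backed off.
- **Final pictures:** They show the gauge upright, in the middle of the wide slot, with the robot well clear. The yellow look-alike was left alone.

**Checks that disagreed:**
- The top camera's positions for the stands differed from the wrist camera's by 3–4 mm. I used the wrist camera, which agreed with the grip.
- My last automatic check of the handle's position was thrown off by cheek wood of the same colour: it measured 46 mm long, not 40. I judged the final placing from the pictures and the last gripper pose.

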